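# Hold a portable hardness probe flush on an inclined reference block

### The arm

A 6-joint arm with a two-finger parallel gripper is mounted at the origin on a cart in front of the work surface, level with it; the furniture and walls round the work are solid. World frame = base frame: x ahead of the robot, y to its left, z up, the work surface at z = 0. Lengths are in m, angles in rad, forces in N, time in s.
With the tool pointing down it reaches from about 0.35 to 0.85 m from the base axis. Payload 8.1 kg.
Tool frame: the origin (TCP) lies at the centre of the arm's flange, where the gripper is bolted on; the fingertips stand 186 mm ahead of it and the grasp point (between the pads) lies 167 mm ahead of it (robot.grasp_offset is the distance from the TCP to the grasp point, in m); z points along the fingers, y is the line along which they close (so a half turn about z gives the same grasp; the last joint's range is limited). The gripper opens to 93 mm and grips with 3 to 60 N. Pads are 15 mm wide; open, the fingers measure 128 mm over their backs; the gripper's body (75 mm by 188 mm) begins 65 mm behind the grasp point.
Start: joints at [1.171, 0.13, 1.488, -0, 1.523, -0.085], TCP at [0.186, 0.571, 0.405] pointing down, gripper open.
Joint ranges: [-2.96, 2.96], [-0.89, 2.26], [0.02, 2.5], [-1.34, 4.48], [0, 2.73], [-2.66, 2.66]. Speed limits (rad/s): [2.39, 2.39, 2.79, 3.14, 3.14, 3.14].

### API

Orientations are given as a rotation vector (axis times angle).
In Python, from plant import robot gives the robot as it stands.
- The arm moves only by the tool drive_tool, never from a script. Its argument "moves" is one flat list of numbers, 7 for each row, row after row: the finger opening in mm, from 0 to 93, then the shift along the tool's x, y, z in mm, then the turn, a rotation vector about the tool's x, y, z in degrees. A call has 1 to 8 rows; each row shifts and turns the commanded pose from where the row before left it, along the tool's axes as they then stand; what a row does not reach is not made up. A row lasts 1/10 s, in which the tool goes at most 50 mm and 8.59 degrees, less where a joint would pass 70% of its speed; a pose out of reach is approached as far as the arm can. A call is refused whole if a number of a shift passes 50 or a number of a turn 8.59, either way. A call with a gripper value outside its range is refused whole. The fingers move at their own pace and stop on an object; "grip_force" is the grip in N (left out, the last holds). Time passes only in rows, so rows that do not move let the fingers close. It gives the time, the measured TCP pose, the force, the opening and the grip force at its end, in the units of the state.
- robot.read_state(): the state, without advancing time (a new reading comes with each control period).
- robot.read_camera(name): name is "scene" or "top" or "wrist"; returns a dict with "color" (420x560x3 uint8, red, green, blue), "depth" (420x560 float32, m along the optical axis (not along the pixel's ray), 0 where there is no reading), "mtx" (3x3 intrinsics, pixels), "R" (3x3) and "t" (3): a world point X has camera coordinates R X + t. Camera axes: x right, y down, z forward; pixel columns grow to the right and rows downward; lengths in m; the calibration is good to about 2 mm. A picture is of the moment at which its call begins.
- robot.close_job(): hands the job in; it is judged then, once.
The state is a dict: "t": time; "q": joint angles; "dq": joint speeds; "joint_torque": joint torques, N m; "tool_pos": TCP position; "orientation": TCP orientation; "force": force on the tool from outside, world axes, zero at the start; "wrist_torque": the same for the moment, N m; "opening": finger opening in m; "gripper_force": force on a finger pad.
Only numpy, scipy, OpenCV 4.12 (cv2) and the standard library are available. Lean on these libraries where they do the work, as an engineer would, in place of code of your own. Each camera call takes 0.05 s, during which the arm holds its last target. There are 200 camera calls.

### The job

Take an inclined-position reading with the portable hardness probe: lift the probe up off its fork stand, tilt it square to the sloping face of the round reference block on the blue tilting stage, and press it gently onto the middle of the block until its spring tip is pushed fully in and its flat foot lies flush all round. Finish while still gripping the probe and pressing it flush there, as for the reading; do not shift the stage's tilt and leave the other things on the table alone.

Things in the scene. Friction and masses are not known exactly. Their poses are not given: they have to be found in the camera images.
- probe: portable hardness probe, 146 mm long, 0.24 kg, hanging upright in the fork. Origin: centre of its flat foot's underside; z runs up the probe. Steel foot 36 mm across, 6 mm thick, tapering to a 16 mm neck (z 12 to 50 mm); black collar 37 mm across (z 50 to 58 mm); dark grey handle (z 57 to 141 mm, cap to 146 mm), 34 mm along x, 26 mm along y. A brass spring tip sticks 4 mm out of the foot
- probe_grip (a point): middle of the handle's ribbed rubber pads, on the probe's axis 105 mm above the foot's underside, axes as the probe's; grasp here across the 26 mm between the ribbed y faces, fingers pointing down the probe. Display and green button are on the -x face. While hanging, the probe's x axis is within 0.15 rad of the stand's
- probe_tip (a joint): spring tip of the probe: 0 = fully out (4 mm proud of the foot), 0.004 m = fully in, level with the foot. Its spring takes 4 N to start moving and 10 N fully in
- probe_stand: fork stand, fixed to the table, nothing higher than 113 mm. Origin on the table right under the hanging probe's axis; -x is its front, the fork's open end. Base 112 mm across, 12 mm high, centred at x = +12 mm; post at x = +36 mm. The hanging probe's foot is 55 mm above the table
- tilt_stage: blue tilting stage, fixed to the table: steel base 130 x 124 x 12 mm, origin on the table under its middle; blue cheeks at y = +-53 mm up to z = 86 mm, black clamp knob on the -y side. Tilt hinge along its y at z = 68 mm; the face looks up and to its -x, towards the robot. Stage and stand are in the gap (world y -0.10 to 0.35) between two tall fixed testers: enter it from the front, x = 0.4
- stage_table (a joint): tilt of the stage table about the hinge, rad: 0 = level, positive = face leaning towards the stage's -x; clamped somewhere between 0.2 and 0.55 rad. The clamp holds well against 30 N pressed on the block
- block_face (a point): centre of the flat, hard top face of the bright round steel reference block (64 mm across, 12 mm thick, held by four low dogs below its top face) on the stage table, 18 mm above the hinge line; its z axis is the face's outward normal, its y axis runs along the hinge
- weight: brass load weight, 50 mm across, 19 mm high, a bystander on the right; origin at the centre of its underside
- loupe: black hand magnifier, 122 mm long, 13 mm high, a bystander on the right; origin under its middle
- fork (a point): middle of the fork, between its two level prongs at the height of their top (105 mm above the table), axes as the stand's. Prongs 10 mm wide, 20 mm apart along y, reaching to x = -31 mm with tips turned up 8 mm. The probe's collar lies on them, neck between: raise it over 8 mm, then draw it 60 mm or more to -x until the foot is clear of the prongs
- brass_slug: small round brass specimen, 22 mm across, 18 mm high, a bystander near the table's front edge in the middle; origin at the centre of its underside

How it is judged:
By the outcome, as a careful person would: the job done as asked, in the order asked, and still so for the second after the job is handed in, while the arm keeps its last pose, push and grip.
It also fails if it takes over 40 s, if anything falls off the work surface, if the arm or the gripper's body presses on something with over 40 N, if the wrist force passes 120 N, or if a joint passes its speed limit or range.

## Working session

There is one attempt and no reset: what is moved stays moved. The work goes in short steps, Python scripts to look and compute and a tool call to move; the robot and the scene stay as the last step left them, time stands still between calls to the robot, and variables do not carry over. Pictures are saved under pics/ and viewed, at most 10 in all, crops included, and the job is handed in when it is done.

Besides the shell and the picture viewer there is one more tool, called after "Request:" as a command line: name --argument value ..., lists and objects as JSON in quotes. drive_tool: Moves the arm, as the interface text tells. Its arguments: {"type":"object","properties":{"moves":{"type":"array","items":{"type":"number"}},"grip_force":{"type":"number"}},"required":["moves"]}

```bash
mkdir -p pics; ls
cat > h.py <<'E'
import numpy as np,cv2
from plant import robot
from scipy.spatial.transform import Rotation as Ro
def shot(n,f=None):
    c=robot.read_camera(n)
    np.savez('%s.npz'%(f or n),**c)
    if f: cv2.imwrite('pics/%s.png'%f,c['color'][:,:,::-1])
    return c
def world(c):
    h,w=c['depth'].shape;v,u=np.mgrid[:h,:w];d=c['depth'];K=c['mtx']
    P=np.stack([(u-K[0,2])/K[0,0]*d,(v-K[1,2])/K[1,1]*d,d],-1)
    W=(P-c['t'])@c['R']
    W[d==0]=np.nan
    return W
E
python3 - <<'E'
from h import *
a=shot('scene','s1');b=shot('top','t1')
m=np.vstack([a['color'],b['color']])[:,:,::-1]
cv2.imwrite('pics/both.png',np.hstack([a['color'],b['color']])[:,:,::-1])
for c in(a,b): print(c['mtx'][0,0],-c['R'].T@c['t'],c['R'][2])
print(robot.read_state())
E
```

```text
pics
546.5424073316827 [-0.14073379 -0.79144027  0.76187536] [ 0.60480216  0.59669801 -0.52741429]
496.3763961688869 [ 0.328543   -0.08339807  1.21359657] [ 0.21599396  0.01119181 -0.97633055]
{'t': 0.1, 'q': array([ 1.17061178e+00,  1.31090594e-01,  1.48916097e+00, -1.86066288e-05,
        1.52298419e+00, -8.54096086e-02]), 'dq': array([ 5.72524768e-04, -2.64025087e-03, -1.55539880e-03,  5.26763962e-05,
       -5.02032721e-04,  9.88570091e-05]), 'joint_torque': array([-6.62192383e-05, -5.61340427e+01, -4.93096697e+01,  7.69560342e-02,
        2.89392908e-02, -8.32320256e-05]), 'tool_pos': array([0.18567083, 0.57033861, 0.4037943 ]), 'orientation': array([-4.92347890e-01, -3.10238990e+00,  2.51198655e-03]), 'force': array([ 0.2771467 , -0.38694933,  0.15580121]), 'wrist_torque': array([ 0.01515493, -0.03577582, -0.02621329]), 'gripper_force': 0.0, 'opening': 0.09276618928269101}
```

View pics/s1.png

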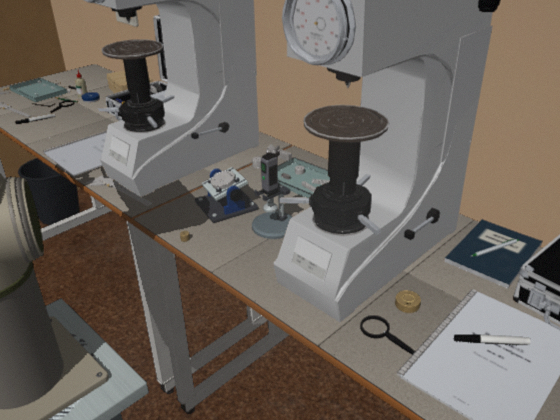

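View pics/t1.png

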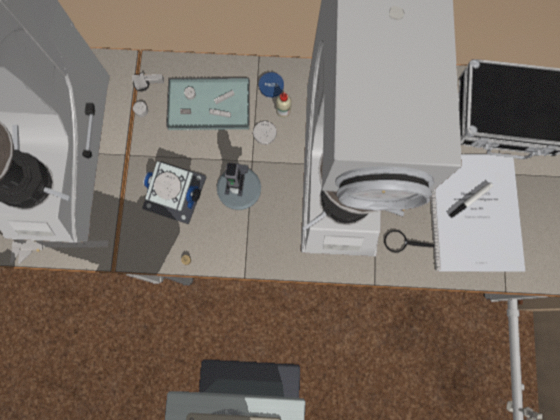

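The scene view shows the stage at about (225,190), the probe in its fork at (268,172) and the slug at (184,236). In the top view the stage is at (172,190), the stand at (238,187) and the slug at (186,258). Next I'll fit geometry from the depth data.

Run:
```python
from h import *
z=np.load;T=dict(z('top.npz')) if 0 else dict(z('t1.npz'));S=dict(z('s1.npz'))
W=world(T);Ws=world(S)
for p in [(172,185),(238,187),(186,258),(235,170),(233,182)]: print(p,W[p[1],p[0]].round(4))
c=T['color'][130:240,125:275][:,:,::-1]; c=cv2.resize(c,None,fx=5,fy=5,interpolation=cv2.INTER_CUBIC)
c2=S['color'][140:250,180:320][:,:,::-1]; c2=cv2.resize(c2,None,fx=5,fy=5,interpolation=cv2.INTER_CUBIC)
cv2.imwrite('pics/t1c.png',c);cv2.imwrite('pics/s1c.png',c2)
```

```text
(172, 185) [0.6205 0.1757 0.0854]
(238, 187) [0.618  0.0184 0.107 ]
(186, 258) [0.4582 0.1401 0.0168]
(235, 170) [0.6298 0.0184 0.2027]
(233, 182) [0.6165 0.0258 0.1541]
```

View pics/t1c.png

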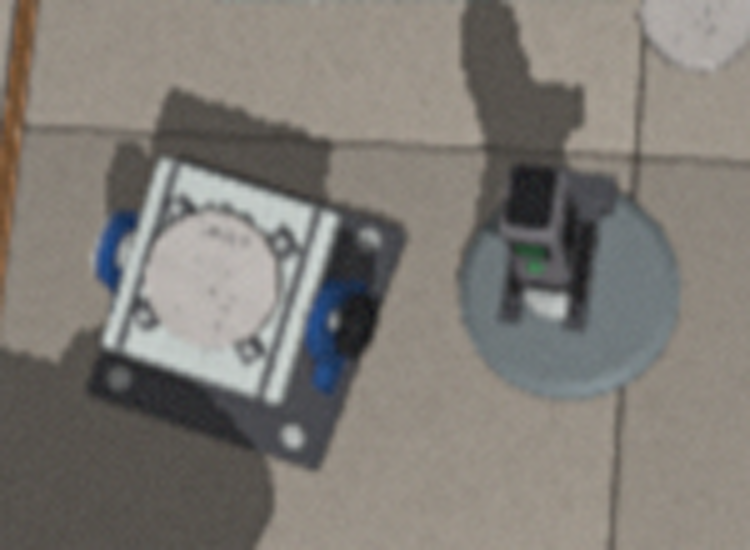

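View pics/s1c.png

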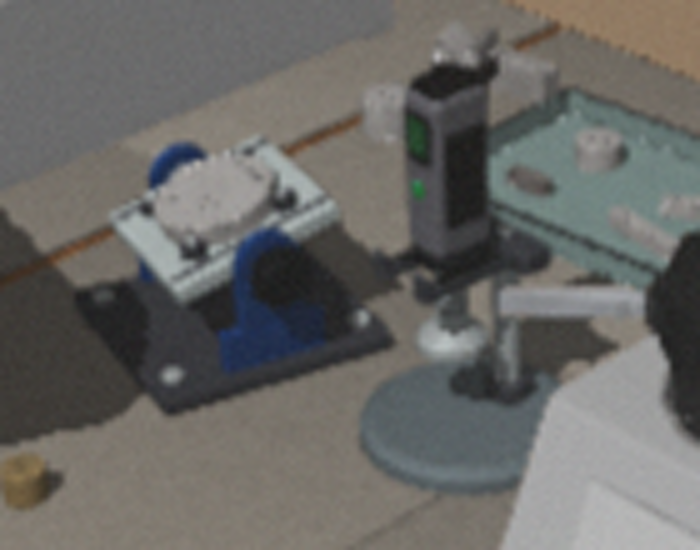

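Run:
```python
from h import *
T=dict(np.load('t1.npz'));S=dict(np.load('s1.npz'))
def ray(c,u,v,z):
    d=c['R'].T@np.linalg.inv(c['mtx'])@[u,v,1];o=-c['R'].T@c['t'];return o+d*(z-o[2])/d[2]
def tc(x,y): return (125+(x-2)/5,130+(y-2)/5)
W=world(T);Ws=world(S)
def plane(P):
    for _ in range(5):
        c=P.mean(0);n=np.linalg.svd(P-c)[2][2];n*=np.sign(n[2]);r=(P-c)@n;P=P[abs(r)<max(.002,2*r.std())]
    return c,n,r.std(),len(P)
v,u=np.mgrid[:420,:560]
cu,cv=tc(213,280)
m=(np.hypot(u-cu,v-cv)<11)
c,n,s,k=plane(W[m]);print('block top',c,n,s,k,'tilt',np.arccos(n[2]),'dir of -x',np.arctan2(n[1],n[0]))
# scene
cu,cv=180+213/5,140+195/5
m=(np.hypot((u-cu)/9,(v-cv)/6)<1)
c,n,s,k=plane(Ws[m]);print('block scene',c,n,s,k,np.arccos(n[2]),np.arctan2(n[1],n[0]))
# base plate edges at z=.012
pts=[ray(T,*tc(*p),.012) for p in [(405,228),(316,468),(88,390)]];print(np.round(pts,4))
a,b,d=pts;print('edges',np.linalg.norm(a-b),np.linalg.norm(b-d),'yaw x',np.arctan2(*(a-b)[[1,0]]),'yaw from y',np.arctan2(*(d-b)[[1,0]])-np.pi/2,'center',(a+d)/2)
# base disc of stand
print('disc', ray(T,*tc(570,288),.012), [ray(T,*tc(x,288),.012)[1] for x in(460,680)])
# prongs at z=.105/.113
for p in [(500,322),(522,322),(565,330),(587,330),(587,250)]: print('prong',p,ray(T,*tc(*p),.11))
# cap
Q=W[150:200,215:250].reshape(-1,3);Q=Q[(Q[:,2]>.196)&(Q[:,2]<.21)];print('cap top',Q.mean(0),len(Q),np.ptp(Q,axis=0))
print(cv2.minAreaRect(Q[:,:2].astype(np.float32)*1000))
Q=Ws[140:200,255:290].reshape(-1,3);Q=Q[(Q[:,2]>.12)&(Q[:,2]<.19)&(Q[:,0]<.7)];print('handle side scene',np.median(Q,0),len(Q))
h=Q[(abs(Q[:,:2]-np.median(Q[:,:2],0))<.03).all(1)];print(cv2.minAreaRect(h[:,:2].astype(np.float32)*1000))
```

```text
Traceback (most recent call last):
numpy.linalg.LinAlgError: SVD did not converge
```

NaNs (missing depth); filter them.

```bash
cat >> h.py <<'E'
def plane(P):
    P=P[np.isfinite(P).all(1)]
    for _ in range(5):
        c=P.mean(0);n=np.linalg.svd(P-c,full_matrices=False)[2][2];n*=np.sign(n[2]);r=(P-c)@n;P=P[abs(r)<max(.002,2*r.std())]
    return c,n,r.std(),len(P)
def ray(c,u,v,z):
    d=c['R'].T@np.linalg.inv(c['mtx'])@[u,v,1];o=-c['R'].T@c['t'];return o+d*(z-o[2])/d[2]
E
python3 - <<'E'
from h import *
np.set_printoptions(precision=4,suppress=True)
T=dict(np.load('t1.npz'));S=dict(np.load('s1.npz'))
def tc(x,y): return (125+(x-2)/5,130+(y-2)/5)
W=world(T);Ws=world(S)
v,u=np.mgrid[:420,:560]
cu,cv=tc(213,280)
m=(np.hypot(u-cu,v-cv)<11)
c,n,s,k=plane(W[m]);print('block top',c,n,s,k,'tilt',np.arccos(n[2]),'dir of -x',np.arctan2(n[1],n[0]))
cu,cv=180+213/5,140+195/5
m=(np.hypot((u-cu)/9,(v-cv)/6)<1)
c,n,s,k=plane(Ws[m]);print('block scene',c,n,s,k,np.arccos(n[2]),np.arctan2(n[1],n[0]))
pts=[ray(T,*tc(*p),.012) for p in [(405,228),(316,468),(88,390)]];print(np.round(pts,4))
a,b,d=pts;print('edges',np.linalg.norm(a-b),np.linalg.norm(b-d),'yaw x',np.arctan2(*(a-b)[[1,0]]),'yaw from y',np.arctan2(*(d-b)[[1,0]])-np.pi/2,'center',(a+d)/2)
print('disc', ray(T,*tc(570,288),.012), [ray(T,*tc(x,288),.012)[1] for x in(460,680)])
for p in [(500,322),(522,322),(565,330),(587,330),(587,250)]: print('prong',p,ray(T,*tc(*p),.11))
Q=W[150:200,215:250].reshape(-1,3);Q=Q[(Q[:,2]>.196)&(Q[:,2]<.21)];print('cap top',Q.mean(0),len(Q),np.ptp(Q,axis=0))
print(cv2.minAreaRect(Q[:,:2].astype(np.float32)*1000))
Q=Ws[140:200,255:290].reshape(-1,3);Q=Q[(Q[:,2]>.12)&(Q[:,2]<.19)&(Q[:,0]<.7)];print('handle side scene',np.median(Q,0),len(Q))
h=Q[(abs(Q[:,:2]-np.median(Q[:,:2],0))<.03).all(1)];print(cv2.minAreaRect(h[:,:2].astype(np.float32)*1000))
E
```

```text
block top [0.6183 0.1865 0.0859] [-0.2565  0.0841  0.9629] 0.0016429870628512312 343 tilt 0.2733758942723831 dir of -x 2.8247500076260175
block scene [0.6158 0.1828 0.0853] [-0.2022  0.0888  0.9753] 0.0012582753095972117 152 0.22265471638176218 2.7279147752641095
[[0.6693 0.1106 0.012 ]
 [0.5445 0.1443 0.012 ]
 [0.5779 0.2608 0.012 ]]
edges 0.12923171659519542 0.12115097231150493 yaw x -0.2638560948875449 yaw from y -0.279284616723253 center [0.6236 0.1857 0.012 ]
disc [0.6424 0.0256 0.012 ] [np.float64(0.08054128246267739), np.float64(-0.029422030152269955)]
prong (500, 322) [0.5991 0.0476 0.11  ]
prong (522, 322) [0.5996 0.0376 0.11  ]
prong (565, 330) [0.5969 0.0176 0.11  ]
prong (587, 330) [0.5974 0.0076 0.11  ]
prong (587, 250) [0.6353 0.0101 0.11  ]
cap top [0.6326 0.0282 0.2006] 128 [0.0315 0.0229 0.0101]
((632.9820556640625, 27.514995574951172), (22.11831283569336, 31.04863166809082), 83.559814453125)
handle side scene [0.6235 0.0171 0.1571] 435
((628.1705322265625, 21.07868194580078), (26.576627731323242, 38.06477737426758), 49.05547332763672)
```

```bash
cat >> h.py <<'E'
np.set_printoptions(precision=4,suppress=True)
def down(yaw):  # tool pointing down; tool y = world y turned by yaw, tool x = -(world x turned)
    c,s=np.cos(yaw),np.sin(yaw); return np.array([[-c,-s,0],[-s,c,0],[0,0,-1]]).T.T @ np.eye(3) if 0 else np.column_stack([[-c,-s,0],[-s,c,0],[0,0,-1]])
def plan(p,R,n,cur=None):
    s=robot.read_state()
    p0,R0=cur or (s['tool_pos'],Ro.from_rotvec(s['orientation']).as_matrix())
    w=Ro.from_matrix(R0.T@R).as_rotvec()
    for i in range(n):
        Ri=R0@Ro.from_rotvec(w*i/n).as_matrix()
        print((Ri.T@(np.array(p)-p0)/n*1000).round(1),np.degrees(w/n).round(2))
    return np.array(p),R
def err(p,R):
    s=robot.read_state();R0=Ro.from_rotvec(s['orientation']).as_matrix()
    print('pos err mm',(s['tool_pos']-p)*1000,'rot err deg (tool)',np.degrees(Ro.from_matrix(R.T@R0).as_rotvec()),'F',s['force'],'t',s['t'],'open',s['opening'],s['gripper_force'])
E
python3 - <<'E'
from h import *
plan([.40,.05,.45],down(.05),14)
E
```

```text
[-26.1 -30.6  -3.3] [-0.01 -0.   -1.49]
[-25.3 -31.3  -3.3] [-0.01 -0.   -1.49]
[-24.4 -31.9  -3.3] [-0.01 -0.   -1.49]
[-23.6 -32.5  -3.3] [-0.01 -0.   -1.49]
[-22.7 -33.2  -3.3] [-0.01 -0.   -1.49]
[-21.9 -33.7  -3.3] [-0.01 -0.   -1.49]
[-21.  -34.3  -3.3] [-0.01 -0.   -1.49]
[-20.1 -34.8  -3.3] [-0.01 -0.   -1.49]
[-19.2 -35.3  -3.3] [-0.01 -0.   -1.49]
[-18.2 -35.8  -3.3] [-0.01 -0.   -1.49]
[-17.3 -36.3  -3.3] [-0.01 -0.   -1.49]
[-16.3 -36.7  -3.3] [-0.01 -0.   -1.49]
[-15.4 -37.1  -3.3] [-0.01 -0.   -1.49]
[-14.4 -37.5  -3.3] [-0.01 -0.   -1.49]
```

Request:
drive_tool --moves '[70, -26, -31, -3, 0, 0, -1.5, 70, -25, -31, -3, 0, 0, -1.5, 70, -24, -32, -3, 0, 0, -1.5, 70, -24, -32, -3, 0, 0, -1.5, 70, -23, -33, -4, 0, 0, -1.5, 70, -22, -34, -4, 0, 0, -1.5, 70, -21, -34, -4, 0, 0, -1.5, 70, -20, -35, -4, 0, 0, -1.5]'

```text
t: 0.9
tool_pos: [0.3085, 0.272, 0.4325]
orientation: [-0.163, -3.137, 0.0]
force: [0.5, -0.5, 0.3]
opening: 0.0703
gripper_force: 0.0
```

Request:
drive_tool --moves '[70, -19, -35, -3, 0, 0, -1.5, 70, -18, -36, -3, 0, 0, -1.5, 70, -17, -36, -3, 0, 0, -1.5, 70, -16, -37, -3, 0, 0, -1.5, 70, -15, -37, -4, 0, 0, -1.5, 70, -14, -38, -4, 0, 0, -1.5]'

```text
t: 1.5
tool_pos: [0.3988, 0.0489, 0.4526]
orientation: [0.083, -3.14, -0.0]
force: [0.2, -0.2, -0.7]
opening: 0.0701
gripper_force: 0.0
```

Run:
```python
from h import *
err(np.array([.40,.05,.45]),down(.05))
c=shot('wrist','w1');print(c['mtx'][0,0],-c['R'].T@c['t'],c['R'][2])
plan([.55,.03,.45],down(.05),4)
```

```text
pos err mm [-1.1727 -1.0565  2.6419] rot err deg (tool) [-0.0051  0.0044 -0.1606] F [ 0.2439 -0.2187 -0.6548] t 1.5 open 0.07011445182079341 0.0
338.9513263226489 [0.3277 0.0441 0.4329] [ 0.2579  0.014  -0.9661]
[-37.2  -5.6   0.9] [-0.05  0.02  0.02]
[-37.2  -5.6   0.8] [-0.05  0.02  0.02]
[-37.2  -5.6   0.8] [-0.05  0.02  0.02]
[-37.2  -5.6   0.8] [-0.05  0.02  0.02]
```

View pics/w1.png

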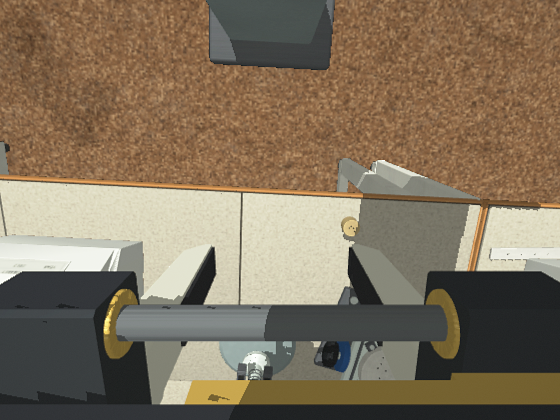

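The wrist view (upside down) shows the probe's foot and fork at about (255,370), the slug at (349,227) and the stage on the right at (350,350). The gripper bar hides part of it. I'll move forward for a close look.

Request:
drive_tool --moves '[70, -30, 5, -4, 0, 0, 0, 70, -30, 5, -4, 0, 0, 0, 70, -30, 5, -4, 0, 0, 0, 70, -30, 5, -4, 0, 0, 0, 70, 0, 0, 0, 0, 0, 0]'

```text
t: 2.05
tool_pos: [0.5197, 0.0774, 0.4673]
orientation: [0.081, -3.139, -0.0]
force: [-0.9, 0.6, -1.1]
opening: 0.0701
gripper_force: 0.0
```

Run:
```python
from h import *
c=shot('wrist','w2');cv2.imwrite('pics/w2.png',c['color'][::-1,::-1,::-1]);print(c['mtx'],-c['R'].T@c['t'],c['R'][2]);print(robot.read_state()['tool_pos'])
```

```text
[[338.9513   0.     281.3164]
 [  0.     338.9513 210.709 ]
 [  0.       0.       1.    ]] [0.4485 0.0726 0.4476] [ 0.2562  0.0137 -0.9665]
[0.5184 0.0772 0.4674]
```

View pics/w2.png

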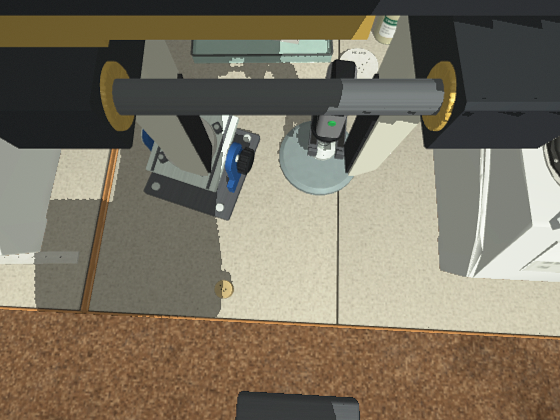

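Run:
```python
from h import *
S=dict(np.load('s1.npz'));W=world(S)
W2=world(dict(np.load('w2.npz')))
for nm,r in(('-x',(162,186,262,267)),('-y',(164,188,269,276))):
    P=W[r[0]:r[1],r[2]:r[3]].reshape(-1,3);P=P[np.isfinite(P).all(1)]
    c=np.median(P,0);P=P[np.linalg.norm((P-c)[:,:2],axis=1)<.02]
    c=P.mean(0);n=np.linalg.svd((P-c)[:,:2])[2][1];print(nm,c,n,'yaw',np.arctan2(n[1],n[0]),((P-c)[:,:2]@n).std(),len(P))
# wrist: points by height near the probe
Q=W2.reshape(-1,3);Q=Q[np.isfinite(Q).all(1)]
for lo,hi in((.194,.207),(.12,.19),(.098,.118)):
    k=Q[(Q[:,2]>lo)&(Q[:,2]<hi)&(abs(Q[:,0]-.63)<.06)&(abs(Q[:,1]-.028)<.05)];print(lo,len(k),k.mean(0),cv2.minAreaRect((k[:,:2]*1000).astype(np.float32)))
# block portion
P=Q[(np.hypot(Q[:,0]-.617,Q[:,1]-.185)<.029)&(abs(Q[:,2]-.086)<.02)];print(len(P))
if len(P)>30:
    c,n,s,k=plane(P);print(c,n,s,k,np.arccos(n[2]),np.arctan2(n[1],n[0]))
# disc fit in wrist
k=Q[(abs(Q[:,2]-.012)<.004)&(np.hypot(Q[:,0]-.642,Q[:,1]-.026)<.07)];print('disc',len(k),k.min(0),k.max(0))
```

```text
-x [0.6177 0.0281 0.1582] [-0.9851  0.1722] yaw 2.968540132297775 0.0015413814716875155 119
-y [0.6311 0.0155 0.1523] [ 0.0008 -1.    ] yaw -1.5700336447810666 0.0018712564320711835 167
0.194 482 [0.6383 0.028  0.2002] ((638.092041015625, 27.50362777709961), (24.13465118408203, 21.138097763061523), 82.01837921142578)
0.12 531 [0.6188 0.0294 0.1416] ((627.4965209960938, 33.82269287109375), (36.38835906982422, 19.795578002929688), 44.04837417602539)
0.098 698 [0.6187 0.0291 0.1079] ((625.3562622070312, 27.08201026916504), (40.028804779052734, 49.73225021362305), 86.05176544189453)
146
[0.6235 0.1662 0.0877] [-0.2771  0.0377  0.9601] 0.001023125160964363 114 0.2834731966410818 3.0065132467927014
disc 2794 [ 0.5887 -0.0206  0.008 ] [0.697  0.0812 0.0146]
```

Run:
```python
from h import *
c=plan([.632,.028,.42],down(-.10),4)
print();plan([.632,.028,.327],down(-.10),4,c)
```

```text
[-27.8 -13.8  11.8] [-0.   -0.04  2.18]
[-28.3 -12.7  11.8] [-0.   -0.04  2.18]
[-28.7 -11.6  11.8] [-0.   -0.04  2.18]
[-29.1 -10.5  11.8] [-0.   -0.04  2.18]

[ 0.   0.  23.2] [0. 0. 0.]
[ 0.   0.  23.2] [0. 0. 0.]
[ 0.   0.  23.2] [0. 0. 0.]
[ 0.   0.  23.2] [0. 0. 0.]
```

Request:
drive_tool --moves '[70, -28, -14, 12, 0, 0, 2.2, 70, -28, -13, 12, 0, 0, 2.2, 70, -29, -12, 12, 0, 0, 2.2, 70, -29, -10, 12, 0, 0, 2.2, 70, 0, 0, 0, 0, 0, 0, 70, 0, 0, 0, 0, 0, 0]'

```text
t: 2.7
tool_pos: [0.6307, 0.0269, 0.4199]
orientation: [-0.16, -3.135, -0.0]
force: [-1.2, -0.4, -0.2]
opening: 0.0702
gripper_force: 0.0
```

Run:
```python
from h import *
err(np.array([.632,.028,.42]),down(-.10))
c=shot('wrist','w3');cv2.imwrite('pics/w3.png',c['color'][::-1,::-1,::-1])
W=world(c);Q=W.reshape(-1,3);Q=Q[np.isfinite(Q).all(1)]
for lo,hi in((.194,.207),(.07,.095),(.098,.118)):
    k=Q[(Q[:,2]>lo)&(Q[:,2]<hi)&(abs(Q[:,0]-.63)<.06)&(abs(Q[:,1]-.028)<.04)]
    if len(k)>5: print(lo,len(k),k.mean(0),cv2.minAreaRect((k[:,:2]*1000).astype(np.float32)))
```

```text
pos err mm [-1.2852 -1.133  -0.1047] rot err deg (tool) [0.0014 0.1387 0.121 ] F [-1.1572 -0.3943 -0.1992] t 2.7 open 0.07021617944826745 0.0
0.194 1646 [0.6327 0.0275 0.1996] ((634.2418212890625, 27.436737060546875), (24.27463722229004, 31.922502517700195), 85.4794921875)
0.098 1191 [0.6298 0.0254 0.1067] ((639.4201049804688, 26.107097625732422), (49.877994537353516, 75.95977020263672), 86.10118865966797)
```

View pics/w3.png

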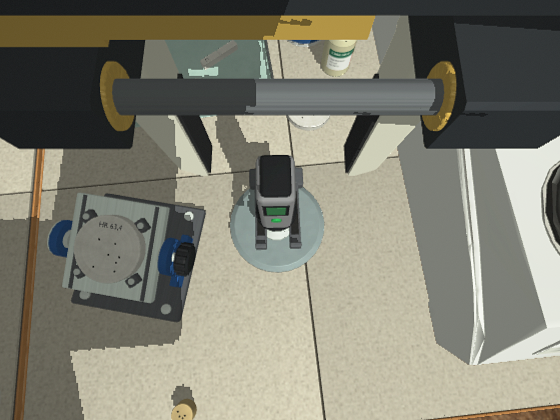

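The probe cap is centred between the fingers at flipped (276,175). The block face is clear at flipped (108,246), so I'll measure its plane from this picture.

Run:
```python
from h import *
c=dict(np.load('w3.npz'));W=world(c);v,u=np.mgrid[:420,:560]
m=np.hypot(u-(559-108),v-(419-246))<30
P=W[m];cc,n,s,k=plane(P);print(cc,n,s,k,'tilt',np.arccos(n[2]),'dir',np.arctan2(n[1],n[0]))
# face outline: bright pts on plane within 36mm; table points level check
m=np.hypot(u-(559-108),v-(419-246))<45
Q=W[m];Q=Q[np.isfinite(Q).all(1)];r=(Q-cc)@n;Q=Q[(abs(r)<.004)];q=Q-cc;print('extent',len(Q),cv2.minEnclosingCircle((q[:,:2]*1000).astype(np.float32)))
d=c['R'].T@np.linalg.inv(c['mtx'])@[559-108,419-246,1];o=-c['R'].T@c['t'];print('centre ray',o+d*((cc-o)@n)/(d@n))
m=np.hypot(u-(559-190),v-(419-310))<0
t=W[419-390:419-350,559-200:559-100].reshape(-1,3);print('table',plane(t)[:2])
# base plate corners (flipped) z=.012
A=[ray(c,559-x,419-y,.012) for x,y in((205,208),(181,321),(73,304))];a,b,e=A
print(np.linalg.norm(a-b),np.linalg.norm(b-e),np.arctan2(*(a-b)[[1,0]]),np.arctan2(*(e-b)[[1,0]])-np.pi/2,(a+e)/2)
```

```text
[0.6226 0.1855 0.0864] [-0.2452  0.07    0.9669] 0.0006922821870890541 2784 tilt 0.25781458785413425 dir 2.863529096622541
extent 3949 ((-1.2525893449783325, 0.9657279849052429), 41.064239501953125)
centre ray [0.6226 0.1855 0.0864]
table (array([0.4986, 0.1783, 0.    ]), array([-0.0006, -0.0004,  1.    ]))
0.1287786763249833 0.12172213040379225 -0.2519456992054678 -0.2496121312332844 [0.624  0.1834 0.012 ]
```

Request:
drive_tool --moves '[70, -2, 1, 20, 0, 0, 0.5, 70, 0, 0, 20, 0, 0, 0.5, 70, 0, 0, 20, 0, 0, 0, 70, 0, 0, 20, 0, 0, 0, 70, 0, 0, 13, 0, 0, 0, 70, 0, 0, 0, 0, 0, 0]'

```text
t: 3.35
tool_pos: [0.6322, 0.0283, 0.3266]
orientation: [-0.186, -3.134, 0.0]
force: [-1.0, -0.2, -0.3]
opening: 0.0702
gripper_force: 0.0
```

Request:
drive_tool --moves '[70, -1, 0, 0, 0, 0, -2, 20, 0, 0, 0, 0, 0, 0, 20, 0, 0, 0, 0, 0, 0, 20, 0, 0, 0, 0, 0, 0, 20, 0, 0, 0, 0, 0, 0, 20, 0, 0, 0, 0, 0, 0, 20, 0, 0, 0, 0, 0, 0, 20, 0, 0, 0, 0, 0, 0]' --grip_force 40

```text
t: 4.15
tool_pos: [0.6345, 0.0278, 0.3277]
orientation: [-0.133, -3.139, -0.0]
force: [-0.4, 0.3, 0.2]
opening: 0.0262
gripper_force: 40.0
```

Request:
drive_tool --moves '[20, 0, 0, -4, 0, 0, 0, 20, 0, 0, -6, 0, 0, 0, 20, 0, 0, -8, 0, 0, 0, 20, 0, 0, -7, 0, 0, 0, 20, 0, 0, 0, 0, 0, 0, 20, 0, 0, 0, 0, 0, 0]'

```text
t: 4.75
tool_pos: [0.6346, 0.0277, 0.3532]
orientation: [0.133, 3.138, 0.0]
force: [0.2, -0.0, -3.7]
opening: 0.0258
gripper_force: 40.0
```

Run:
```python
from h import *
s=robot.read_state();print(s['tool_pos'],s['opening'],s['force'],s['wrist_torque'])
a=shot('scene','s2');c=shot('wrist','w4')
i=cv2.resize(a['color'][120:230,200:330][:,:,::-1],None,fx=3.5,fy=3.5,interpolation=cv2.INTER_CUBIC)
j=c['color'][::-1,::-1,::-1][40:340,120:420]
i=cv2.resize(i,(int(i.shape[1]*300/i.shape[0]),300));cv2.imwrite('pics/lift.png',np.hstack([i,j]))
W=world(c);Q=W.reshape(-1,3);Q=Q[np.isfinite(Q).all(1)]
k=Q[(Q[:,2]>.222)&(Q[:,2]<.236)&(abs(Q[:,0]-.63)<.03)&(abs(Q[:,1]-.028)<.02)]
print(len(k),k.mean(0),cv2.minAreaRect((k[:,:2]*1000).astype(np.float32)),plane(k))
```

```text
[0.6346 0.0277 0.3532] 0.025817450601615933 [ 0.2109 -0.0432 -3.7208] [ 0.0326 -0.0206  0.0211]
2154 [0.6327 0.027  0.2258] ((634.18896484375, 27.26239776611328), (39.71380615234375, 28.368091583251953), 86.146728515625) (array([0.633 , 0.0269, 0.2256]), array([-0.0408,  0.0022,  0.9992]), np.float64(0.0008533348712028738), 1810)
```

View pics/lift.png

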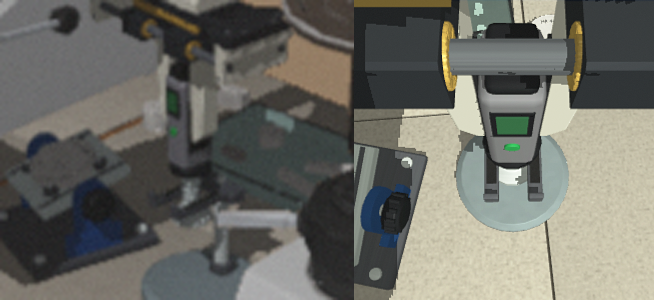

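Request:
drive_tool --moves '[20, 8, 0, 0, 0, 0, 0, 20, 14, 0, 0, 0, 0, 0, 20, 16, 0, 0, 0, 0, 0, 20, 16, 0, 0, 0, 0, 0, 20, 16, 0, 0, 0, 0, 0, 20, 16, 0, 0, 0, 0, 0, 20, 14, 0, 0, 0, 0, 0, 20, 0, 0, 0, 0, 0, 0]'

```text
t: 5.65
tool_pos: [0.5332, 0.0364, 0.3523]
orientation: [-0.132, -3.138, -0.0]
force: [1.0, -0.5, -2.7]
opening: 0.0259
gripper_force: 40.0
```

```bash
cat >> h.py <<'E'
TILT,YAW=.258,-.265
FC=np.array([.6215,.185,.0860])
N=np.array([-np.cos(YAW)*np.sin(TILT),-np.sin(YAW)*np.sin(TILT),np.cos(TILT)])
yh=np.array([-np.sin(YAW),np.cos(YAW),0])
RB=np.column_stack([np.cross(yh,-N),yh,-N])
def above(h): return FC+N*(.105+.167+h)   # foot underside h above the face
E
python3 - <<'E'
from h import *
s=robot.read_state();print(s['tool_pos'],s['opening'],s['force'])
R0=Ro.from_rotvec(s['orientation']).as_matrix()
c=plan([s['tool_pos'][0],s['tool_pos'][1]+.02,.44],R0,3)
print(RB,N);c=plan(above(.06),RB,8,c)
E
```

```text
[0.5332 0.0364 0.3523] 0.02586983374813876 [ 1.035  -0.4598 -2.7368]
[  0.6   6.6 -29.2] [0. 0. 0.]
[  0.6   6.6 -29.2] [0. 0. 0.]
[  0.6   6.6 -29.2] [0. 0. 0.]
[[-0.9332  0.2619  0.2462]
 [ 0.2532  0.9651 -0.0668]
 [-0.2551  0.     -0.9669]] [-0.2462  0.0668  0.9669]
[ 0.8 18.9  4.1] [ 0.17 -1.85  1.29]
[ 1.3 18.8  4. ] [ 0.17 -1.85  1.29]
[ 1.9 18.8  3.9] [ 0.17 -1.85  1.29]
[ 2.4 18.8  3.8] [ 0.17 -1.85  1.29]
[ 3.  18.7  3.7] [ 0.17 -1.85  1.29]
[ 3.5 18.7  3.5] [ 0.17 -1.85  1.29]
[ 4.  18.6  3.3] [ 0.17 -1.85  1.29]
[ 4.6 18.5  3.1] [ 0.17 -1.85  1.29]
```

Request:
drive_tool --moves '[20, 0.6, 6.6, -29, 0, 0, 0, 20, 0.6, 6.6, -29, 0, 0, 0, 20, 0.6, 6.6, -29, 0, 0, 0]'

```text
t: 5.95
tool_pos: [0.5347, 0.0562, 0.4404]
orientation: [-0.133, -3.138, 0.0]
force: [0.7, 0.3, -2.8]
opening: 0.0259
gripper_force: 40.0
```

Request:
drive_tool --moves '[20, 0.8, 19, 4, 0.17, -1.85, 1.3, 20, 1.3, 19, 4, 0.17, -1.85, 1.3, 20, 2, 19, 4, 0.17, -1.85, 1.3, 20, 2.5, 19, 4, 0.17, -1.85, 1.3, 20, 3, 19, 4, 0.17, -1.85, 1.3, 20, 3.5, 19, 3.5, 0.17, -1.85, 1.3, 20, 4, 19, 3.5, 0.17, -1.85, 1.3, 20, 4.6, 18.5, 3, 0.17, -1.85, 1.3]'

```text
t: 6.75
tool_pos: [0.5416, 0.2094, 0.4057]
orientation: [0.385, 2.858, -0.05]
force: [-0.4, -0.3, -2.5]
opening: 0.0258
gripper_force: 40.0
```

Request:
drive_tool --moves '[20, 0, 0, 0, 0, 0, 0, 20, 0, 0, 0, 0, 0, 0]'

```text
t: 6.95
tool_pos: [0.5414, 0.2087, 0.4058]
orientation: [0.382, 2.86, -0.051]
force: [-0.3, -1.0, -3.0]
opening: 0.0257
gripper_force: 40.0
```

Run:
```python
from h import *
err(above(.06),RB)
plan(above(.06),RB,1)
c=shot('wrist','w5');a=shot('scene','s3');t=shot('top','t3')
j=c['color'][::-1,::-1,::-1][60:360,150:400]
i=cv2.resize(a['color'][110:230,180:300][:,:,::-1],(300,300),interpolation=cv2.INTER_CUBIC)
cv2.imwrite('pics/ab.png',np.hstack([i,j]))
```

```text
pos err mm [ 1.6153  1.5515 -1.2159] rot err deg (tool) [0.0593 0.0166 0.0096] F [-0.3132 -0.9715 -2.9947] t 6.95 open 0.025735786745134825 39.99562382698059
[ 0.8 -1.9 -1.5] [-0.06 -0.02 -0.01]
```

View pics/ab.png

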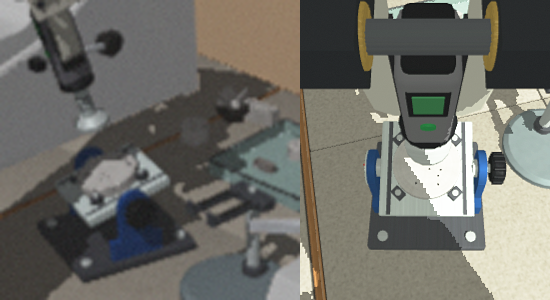

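The probe hangs tilted over the block. The wrist view shows it lined up with the stage, with the near half of the block visible. I'll check the plane again and the probe's alignment in the hand.

Run:
```python
from h import *
s=robot.read_state();R0=Ro.from_rotvec(s['orientation']).as_matrix();p0=s['tool_pos']
for f in('w5','s3','t3'):
    c=dict(np.load(f+'.npz'));Q=world(c).reshape(-1,3);col=c['color'].reshape(-1,3);ok=np.isfinite(Q).all(1);Q=Q[ok]
    r=Q-FC;h=r@N;rad=np.linalg.norm(r-np.outer(h,N),axis=1)
    P=Q[(abs(h)<.006)&(rad<.029)]
    if len(P)>30:
        cc,n,sd,k=plane(P);print(f,'face offset mm',1000*((FC-cc)@n),'tilt',np.arccos(n[2]),'dir',np.arctan2(n[1],n[0])-np.pi,'sd',sd,k)
    # probe in tool frame, relative to the grasp point
    L=(Q-p0)@R0-[0,0,.167];
    D=L[(L[:,0]>.01)&(L[:,0]<.022)&(abs(L[:,1])<.009)&(L[:,2]>-.03)&(L[:,2]<.045)]
    if len(D)>30:
        cc,n,sd,k=plane(D);n*=np.sign(n[0]);print(f,'display face (tool)',cc*1000,n,sd,k)
    C=L[(abs(L[:,0])<.03)&(abs(L[:,1])<.03)&(L[:,2]>.05)&(L[:,2]<.13)]
    for lo,hi in((.05,.056),(.06,.09),(.098,.112)):
        k=C[(C[:,2]>lo)&(C[:,2]<hi)]
        if len(k)>5: print(f,lo,len(k),k.min(0)*1000,k.max(0)*1000)
```

```text
w5 face offset mm -0.028973517332330466 tilt 0.2581690992807515 dir -0.26950005836644486 sd 0.0006899466326821332 1729
w5 display face (tool) [17.6062 -0.0308 -2.3204] [1.     0.0025 0.0068] 0.0004973959466198768 2156
w5 0.05 283 [ -3.9135 -18.3251  50.0026] [18.8153 18.2939 55.8956]
w5 0.098 308 [ -1.1992 -17.7692  98.0084] [ 18.1869  17.8229 105.76  ]
s3 face offset mm -0.3253882298817579 tilt 0.26467919124314504 dir -0.25213369838782906 sd 0.0011493852744688669 189
s3 display face (tool) [17.0699 -1.8289  5.2742] [ 0.9982 -0.0584  0.0133] 0.0007950560458172839 61
s3 0.05 29 [-14.1175 -19.776   50.259 ] [17.6261  5.6791 55.7839]
s3 0.06 66 [ -7.9407 -11.2688  61.9954] [ 8.9039  4.7956 89.6095]
s3 0.098 43 [-18.0783 -19.8616  98.0177] [ 17.7159  11.1179 105.8644]
t3 face offset mm 0.6444104595184882 tilt 0.3156121259820653 dir -0.3969729001018152 sd 0.0019136656525279056 59
```

Request:
drive_tool --moves '[20, 0.8, -1.9, 8, 0, 0, 0, 20, 0, 0, 12, 0, 0, 0, 20, 0, 0, 12, 0, 0, 0, 20, 0, 0, 10, 0, 0, 0, 20, 0, 0, 7, 0, 0, 0, 20, 0, 0, 0, 0, 0, 0, 20, 0, 0, 0, 0, 0, 0]'

```text
t: 7.8
tool_pos: [0.5524, 0.2036, 0.3585]
orientation: [0.384, 2.859, -0.05]
force: [0.5, 0.5, -2.3]
opening: 0.026
gripper_force: 40.0
```

Run:
```python
from h import *
err(above(.008),RB);plan(above(.008),RB,1)
c=shot('wrist','w6');s=robot.read_state();print(s['force']@N,s['wrist_torque'])
R0=Ro.from_rotvec(s['orientation']).as_matrix();p0=s['tool_pos']
Q=world(c).reshape(-1,3);Q=Q[np.isfinite(Q).all(1)]
r=Q-FC;h=r@N;rad=np.linalg.norm(r-np.outer(h,N),axis=1);P=Q[(abs(h)<.004)&(rad<.029)]
cc,n,sd,k=plane(P);print('face',1000*((FC-cc)@n),np.arccos(n[2]),np.arctan2(n[1],n[0])-np.pi,k)
E=(Q-FC)@RB;E=E[(abs(E[:,2])<.0025)&(abs(E[:,0])<.05)&(abs(E[:,1])<.045)]*1000
# rim of the face on the visible side, block frame
A=np.arctan2(E[:,1],E[:,0]);rr=np.hypot(E[:,0],E[:,1])
for a in np.arange(-1.4,1.41,.2):
    k=np.sort(rr[abs(A-a)<.1]);print(round(a,1),len(k),k[-1:] if len(k) else '',k[k<36][-1:] if len(k) else '')
```

```text
pos err mm [-0.1373 -0.0999  1.7956] rot err deg (tool) [ 0.0433 -0.0451  0.1044] F [ 0.5001  0.5161 -2.262 ] t 7.8 open 0.025958287204367388 39.99559164047241
[0.4 0.1 1.8] [-0.04  0.05 -0.1 ]
-0.8482976400009301 [0.0852 0.2835 0.0056]
face -0.03281569961365678 0.2574227733170598 -0.268085740518925 1836
-1.4 86 [30.2746] [30.2746]
-1.2 99 [30.875] [30.875]
-1.0 108 [31.256] [31.256]
-0.8 138 [40.2816] [35.9687]
-0.6 151 [41.5428] [35.9622]
-0.4 140 [33.0318] [33.0318]
-0.2 147 [33.3566] [33.3566]
-0.0 156 [33.8129] [33.8129]
0.2 161 [34.3021] [34.3021]
0.4 165 [34.6671] [34.6671]
0.6 159 [34.624] [34.624]
0.8 195 [43.0738] [34.8869]
1.0 152 [34.6726] [34.6726]
1.2 143 [34.5223] [34.5223]
1.4 140 [34.3155] [34.3155]
```

Request:
drive_tool --moves '[20, 1.7, 2, 0, 0, 0, 0, 20, 0, 0, 2, 0, 0, 0, 20, 0, 0, 2, 0, 0, 0, 20, 0, 0, 1, 0, 0, 0, 20, 0, 0, 1, 0, 0, 0, 20, 0, 0, 0, 0, 0, 0, 20, 0, 0, 0, 0, 0, 0]'

```text
t: 8.55
tool_pos: [0.5528, 0.2056, 0.3527]
orientation: [0.384, 2.859, -0.05]
force: [-2.5, -0.4, 1.4]
opening: 0.0261
gripper_force: 40.0
```

```bash
cat > f.py <<'E'
from h import *
s=robot.read_state();R0=Ro.from_rotvec(s['orientation']).as_matrix()
print('foot height mm',1000*((s['tool_pos']-FC)@N-.272),'F tool',R0.T@s['force'],'M tool',R0.T@s['wrist_torque'],'rot',np.degrees(Ro.from_matrix(RB.T@R0).as_rotvec()),s['t'],s['opening'])
E
python3 f.py
```

```text
foot height mm 4.223701758197141 F tool [ 1.8402 -0.9939 -1.9465] M tool [0.1791 0.8099 0.071 ] rot [ 0.0288 -0.0621  0.1106] 8.55 0.02610205454305306
```

Request:
drive_tool --moves '[20, 0, 0, 1, 0, 0, 0, 20, 0, 0, 1, 0, 0, 0, 20, 0, 0, 0, 0, 0, 0, 20, 0, 0, 0, 0, 0, 0]'

```text
t: 8.95
tool_pos: [0.5533, 0.2054, 0.3507]
orientation: [0.384, 2.859, -0.05]
force: [-4.0, -0.6, 4.4]
opening: 0.0257
gripper_force: 40.0
```

```bash
python3 f.py
```

```text
foot height mm 2.1364437305329553 F tool [ 2.4479 -1.6428 -5.1562] M tool [0.2899 1.0013 0.0363] rot [ 0.0258 -0.0705  0.1102] 8.95 0.025688947920537643
```

Request:
drive_tool --moves '[20, 0, 0, 1, 0, 0, 0, 20, 0, 0, 0.6, 0, 0, 0, 20, 0, 0, 0, 0, 0, 0, 20, 0, 0, 0, 0, 0, 0]'

```text
t: 9.35
tool_pos: [0.5537, 0.2054, 0.3494]
orientation: [0.384, 2.859, -0.05]
force: [-5.3, 0.2, 4.8]
opening: 0.0255
gripper_force: 40.0
```

```bash
python3 f.py
```

```text
foot height mm 0.6983892801412095 F tool [ 3.7398 -1.2361 -5.966 ] M tool [0.4495 1.1278 0.0166] rot [ 0.0212 -0.0733  0.1132] 9.35 0.025475101853729906
```

Request:
drive_tool --moves '[20, 0, 0, 0.6, 0, 0, 0, 20, 0, 0, 0.4, 0, 0, 0, 20, 0, 0, 0, 0, 0, 0, 20, 0, 0, 0, 0, 0, 0]'

```text
t: 9.75
tool_pos: [0.5538, 0.2054, 0.3493]
orientation: [0.384, 2.858, -0.05]
force: [-10.1, -0.5, 11.4]
opening: 0.0256
gripper_force: 40.0
```

```bash
python3 f.py
```

```text
foot height mm 0.6267553989608432 F tool [  6.332   -3.1351 -13.4477] M tool [ 0.9223  1.7978 -0.0276] rot [ 0.0171 -0.0825  0.1115] 9.75 0.025610787982967717
```

Request:
drive_tool --moves '[20, 0, 0, 0.4, 0, 0, 0, 20, 0, 0, 0, 0, 0, 0, 20, 0, 0, 0, 0, 0, 0]'

```text
t: 10.05
tool_pos: [0.5539, 0.2053, 0.3493]
orientation: [0.384, 2.858, -0.05]
force: [-11.5, -0.1, 14.0]
opening: 0.0259
gripper_force: 40.0
```

```bash
python3 f.py
```

```text
foot height mm 0.6122239081504666 F tool [  7.1256  -3.1097 -16.3459] M tool [1.0856 2.0451 0.0192] rot [ 0.0143 -0.094   0.1184] 10.05 0.02587635796622169
```

Request:
drive_tool --moves '[20, 0.4, -0.2, 0, 0, 0, 0, 20, 0.4, -0.2, 0, 0, 0, 0, 20, 0, 0, 0, 0, 0, 0, 20, 0, 0, 0, 0, 0, 0]'

```text
t: 10.45
tool_pos: [0.5534, 0.2053, 0.3492]
orientation: [0.384, 2.857, -0.049]
force: [-9.5, -0.1, 12.8]
opening: 0.0258
gripper_force: 40.0
```

```bash
cat >> f.py <<'E'
F0=RB.T@[.5,.5,-2.4];M0=RB.T@[.085,.2835,.0056]
dF=R0.T@s['force']-F0;dM=R0.T@s['wrist_torque']-M0-np.cross([0,0,.272],dF)
print('contact F',dF,'M at foot',dM,'CoP mm',1000*np.array([-dM[1],dM[0]])/dF[2])
c=shot('wrist','wf')
Q=world(c).reshape(-1,3);Q=Q[np.isfinite(Q).all(1)]
L=(Q-s['tool_pos'])@R0-[0,0,.167]
D=L[(L[:,0]>.01)&(L[:,0]<.024)&(abs(L[:,1])<.009)&(L[:,2]>-.03)&(L[:,2]<.045)]
cc,n,sd,k=plane(D);n*=np.sign(n[0]);print('display face',cc*1000,n,'world tilt of face normal',np.arcsin((R0@n)[2]),k)
E
python3 f.py
```

```text
foot height mm 0.6427760392954118 F tool [  5.5515  -2.5756 -14.6946] M tool [ 0.6512  1.3721 -0.0369] rot [-0.0331 -0.1675  0.1178] 10.45 0.025823199800811738
contact F [  5.2791  -3.1891 -17.1048] M at foot [-0.2073 -0.3597 -0.0334] CoP mm [-21.0268  12.1197]
display face [16.7327 -0.0687 -2.429 ] [0.9998 0.0214 0.0062] world tilt of face normal -0.2670354084483225 2120
```

```bash
cat > g.py <<'E'
from h import *
F=[];M=[];X=[]
for i in range(12):
    robot.read_camera('wrist');s=robot.read_state();R0=Ro.from_rotvec(s['orientation']).as_matrix()
    F.append(R0.T@s['force']);M.append(R0.T@s['wrist_torque']);X.append(((s['tool_pos']-FC)@N-.272)*1000)
F=np.array(F);M=np.array(M);F0=RB.T@[0,0,-2.35];M0=np.array([0,.04,0])
print('F',F.mean(0),F.std(0),'M',M.mean(0),M.std(0),'h',np.mean(X),s['t'])
dF=F.mean(0)-F0;dM=M.mean(0)-M0-np.cross([0,0,.272],dF);print('dF',dF,'M foot',dM,'CoP mm (tool x,y)',1000*np.array([-dM[1],dM[0]])/dF[2])
E
python3 g.py
```

```text
F [  4.8371  -2.1768 -14.219 ] [0.7135 0.5001 0.3747] M [ 0.7     1.3976 -0.0052] [0.0281 0.0312 0.037 ] h 0.6307068891099331 11.1
dF [  4.2375  -2.1768 -16.4912] M foot [ 0.108   0.205  -0.0052] CoP mm (tool x,y) [12.4328 -6.546 ]
```

Request:
drive_tool --moves '[20, 0.6, 0, 0.4, 0.1, 0, 0, 20, 0.8, 0, 0.4, 0.1, 0, 0, 20, 0, 0, 0, 0, 0, 0, 20, 0, 0, 0, 0, 0, 0]'

```text
t: 11.5
tool_pos: [0.5529, 0.2058, 0.349]
orientation: [0.384, 2.855, -0.052]
force: [-6.1, 1.2, 13.1]
opening: 0.0258
gripper_force: 40.0
```

```bash
sed -i 's/M0=np.array(\[0,.04,0\])/M0=np.array([0,.2,0])/' g.py; python3 g.py; python3 f.py
```

```text
F [  2.5468  -0.497  -14.4432] [0.6175 0.4471 0.4589] M [0.17   0.8704 0.0001] [0.0228 0.0191 0.0292] h 0.6301593859130937 12.1
dF [  1.9472  -0.497  -16.7154] M foot [0.0348 0.1407 0.0001] CoP mm (tool x,y) [ 8.4181 -2.0839]
foot height mm 0.6056992913051062 F tool [  1.8144  -0.001  -14.9754] M tool [ 0.1963  0.8587 -0.0305] rot [ 0.071  -0.2932  0.1327] 12.1 0.026176747011743457
contact F [  1.542   -0.6145 -17.3857] M at foot [ 0.0381  0.1434 -0.0271] CoP mm [ 8.2471 -2.1934]
display face [16.7074 -0.0709 -2.3349] [0.9998 0.0197 0.0073] world tilt of face normal -0.2703371044200059 2110
```

Request:
drive_tool --moves '[20, -0.3, 0, 0.4, 0, 0.15, 0, 20, -0.4, 0, 0.4, 0, 0.15, 0, 20, 0, 0, 0, 0, 0, 0, 20, 0, 0, 0, 0, 0, 0]'

```text
t: 12.55
tool_pos: [0.5539, 0.2055, 0.3493]
orientation: [0.385, 2.859, -0.051]
force: [-8.1, 1.0, 17.5]
opening: 0.026
gripper_force: 40.0
```

```bash
python3 g.py; python3 f.py
```

```text
F [  3.031   -1.8831 -18.5198] [0.381  0.3785 0.4119] M [ 0.5366  0.8758 -0.0308] [0.0378 0.0284 0.0216] h 0.604058820592788 13.15
dF [  2.4314  -1.8831 -20.792 ] M foot [ 0.0244  0.0145 -0.0308] CoP mm (tool x,y) [ 0.697  -1.1748]
foot height mm 0.608868824888753 F tool [  2.8802  -1.8211 -17.9417] M tool [ 0.5114  0.8357 -0.0514] rot [ 0.0603 -0.0627  0.1334] 13.15 0.025756948653063775
contact F [  2.6078  -2.4346 -20.352 ] M at foot [-0.1418 -0.1695 -0.048 ] CoP mm [-8.3297  6.9685]
display face [16.7353 -0.0576 -2.4288] [0.9998 0.0207 0.0072] world tilt of face normal -0.2662068374037203 2122
```

Run:
```python
from h import *
s=robot.read_state();R0=Ro.from_rotvec(s['orientation']).as_matrix()
print('foot centre vs FC in block axes mm',RB.T@(s['tool_pos']+R0[:,2]*.272-FC)*1000)
c=shot('wrist','wE');a=shot('scene','sE')
Q=world(c).reshape(-1,3);Q=Q[np.isfinite(Q).all(1)];E=(Q-FC)@RB;r=np.hypot(E[:,0],E[:,1]);P=Q[(abs(E[:,2])<.004)&(r<.03)&(r>.021)];cc,n,sd,k=plane(P);print('tilt',np.arccos(n[2]),np.arctan2(n[1],n[0])-np.pi,k)
j=cv2.resize(c['color'][::-1,::-1,::-1][120:290,190:390],(480,408),interpolation=cv2.INTER_CUBIC)
i=cv2.resize(a['color'][130:232,185:263][:,:,::-1],(312,408),interpolation=cv2.INTER_CUBIC)
cv2.imwrite('pics/end.png',np.hstack([i,j]))
```

```text
foot centre vs FC in block axes mm [ 0.8288  1.8466 -0.5889]
tilt 0.25518779528217056 -0.2717739948845064 1542
```

View pics/end.png

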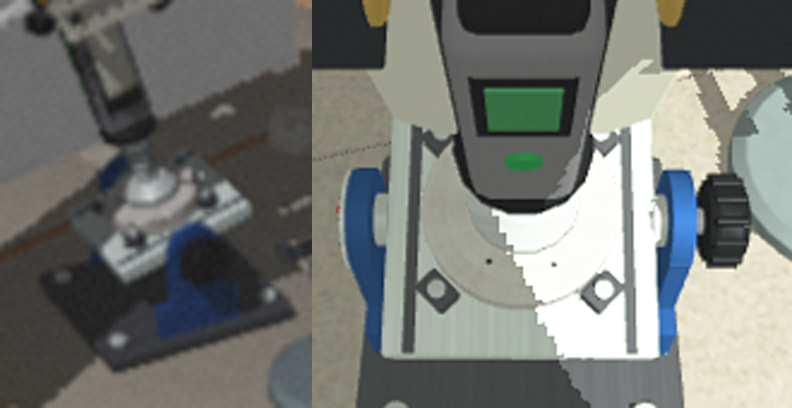

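The foot sits flush in the middle of the block: in the wrist crop it is centred at about x = 522, and the block spans 423–622. The measured tilt has not changed, so I'll hand in.

```bash
python3 -c "
from plant import robot
print(robot.close_job())"
```

```text
the job is handed in; nothing more can be done
None
```

The job is handed in: the arm is still gripping the probe and pressing it square and flush on the middle of the reference block with about 20 N, the stage's tilt unchanged to within the camera's accuracy.

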